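Hold a sprung bath lid just short of its balance point

ROBOT

A 6-joint arm with a two-finger parallel gripper is mounted at the origin on the work surface. World frame = base frame: x ahead of the robot, y to its left, z up, the work surface at z = 0. Lengths are in m, angles in rad, forces in N, time in s.
With the tool pointing down it reaches from about 0.275 to 0.875 m from the base axis. Payload 12.5 kg.
Tool frame: the origin (TCP) lies at the very end of the fingers, on their centre line; the grasp point (between the pads) lies 19 mm behind it; z points along the fingers, y is the line along which they close (so a half turn about z gives the same grasp; the last joint's range is limited). The gripper opens to 85 mm and grips with 20 to 120 N. Pads are 22 mm wide; open, the fingers measure 114 mm over their backs; the gripper's body (76 mm by 85 mm) begins 54 mm behind the grasp point. The pads swing forward as they close: fully open they stand 13 mm farther back than shut.
Start: joints at [1.064, 0.351, 1.652, -0, 1.139, -0.085], TCP at [0.225, 0.502, 0.231] pointing down, gripper open.
Joint ranges: [-2.75, 2.75], [-0.79, 2.1], [0.01, 2.65], [-1.57, 4.71], [0.07, 3.14], [-2.87, 2.87]. Speed limits (rad/s): [2.22, 2.22, 2.79, 3.14, 3.14, 3.14].

INTERFACE

Orientations are given as a 3x3 rotation matrix whose columns are the frame's x, y, z axes.
In Python, from bench import manip gives the robot as it stands. Calls block until the motion is done:
- manip.move_ptp(position, orientation): joint-space move of the TCP to a pose.
- manip.move_l(position, attitude=None, max_speed=0.15): straight line of the TCP; attitude=None keeps the orientation; max_speed is the mean speed in m/s.
- manip.move_j(angles): joint-space move.
- manip.set_gripper(opening, effort=None): opening from 0.0 (shut) to 1.0 (fully open); effort is the grip in N (None keeps the last); returns when the fingers have stopped.
- manip.dwell(seconds).
- manip.inverse_kinematics(position, orientation): joint angles nearest the present ones, or None.
- manip.grab_frame(name): name is "scene" or "top" or "wrist"; returns (picture, depth): 384x512x3 uint8, red, green, blue; 384x512 float32, m along the optical axis (not along the pixel's ray), 0 where there is no reading.
- manip.get_calibration(name): a dict with "camera_matrix" (3x3 intrinsics, pixels), "R" (3x3) and "t" (3): a world point X has camera coordinates R X + t. Camera axes: x right, y down, z forward; pixel columns grow to the right and rows downward; lengths in m; the calibration is good to about 2 mm. The wrist camera is an equidistant fisheye: a pixel r from the principal point sees the ray r / f radians off the axis. A picture is of the moment at which its call begins: read the wrist's pose just before it. get_calibration takes no time and is no camera call; for the wrist camera it gives the pose at the moment of the call.
A pose or a line that the arm cannot do raises manip.Unreachable and nothing moves.
- manip.sign_off(): hands the job in; it is judged then, once.
Trained networks look in the newest picture that a camera, given by its name, has taken for a name from the list of things; names that differ only in an ending like _2 or _b are one class to them, and where a whole thing is asked for, a point or a joint stands for the part that bears it (a point fixed in the world has none). Each returns a list of dicts, best first, with "confidence" (0 to 1); they miss things now and then, are a little off and sometimes report something else, mostly with a low value. They report only what shows in the picture. A call takes as long as a camera call. They do not tell look-alikes from the thing itself.
- manip.look_for(camera, name): "at" ([x, y, z] in m, in world coordinates, good to about 4 mm: the middle of the surface that is visible of it).
Readings, each from a call of its own:
- manip.current_time(): time.
- manip.current_qpos(): joint angles.
- manip.current_joint_vel(): joint speeds.
- manip.current_joint_torque(): joint torques, N m.
- manip.current_ee_pos(): TCP position.
- manip.current_tcp_rot(): TCP orientation.
- manip.current_force(): force on the tool from outside, world axes, zero at the start.
- manip.current_ft_torque(): the same for the moment, N m.
- manip.current_grip_width(): opening from 0.0 (shut) to 1.0 (fully open).
- manip.current_grip_force(): force on a finger pad.
Only numpy, scipy, OpenCV 4.12 (cv2) and the standard library are available. Lean on these libraries where they do the work, as an engineer would, in place of code of your own. Each camera call takes 0.05 s, during which the arm holds its last target. There are 200 camera calls.

TASK

The spring of a cleaning bath's lid is to be checked: choose the bath that has the tray of instruments standing beside it, take its lid by the crossbar grip and raise it clearly (at least 6 degrees) past its balance point, under control, without letting it fly up near its stop (stay at least 9 degrees short of that). Then bring it back and hold it still just below the balance point, about 7 degrees short of it, where it would fall shut if let go; finish there with the fingers still holding the grip, and keep the other lid shut and everything else where it stands.

Things in the scene. Friction and masses are not known exactly. Their poses are not given: they have to be found in the camera images.
- bath_left: Stainless bench-top cleaning bath, fixed to the bench, the left one as the robot sees it (positive y). Open-topped box 200 deep (x) by 220 wide (y) by 120 high; origin at the centre of its underside; its front (own -x) faces the robot, turned by up to 0.2 rad. An 8 mm thick sprung steel lid covers it, hinged along its rear top edge.
- left_hinge (a point): Middle of the hinge axis of the left bath's lid, on the bath: 97.5 mm behind the bath's centre (own +x) and 124 mm above the bench. Its axes are the bath's; the hinge axis is its y.
- grip_left (a point): Crossbar grip of the left lid: black round bar, 18 diameter by 44 long, along its own y (parallel to the hinge), on a 14 wide neck from the lid's front edge. Origin at its centre: 235 mm from the hinge axis; with the lid shut 124 mm above the bench and 40 mm in front of the bath. Pinched by its two flat ends from above, it can turn between the fingers as the lid swings. Lid and bar weigh 0.78 kg.
- lid_left (a joint): Angle of the left lid, rad: 0 shut (start), grows as the front rises, stop at 1.45. At angle a the bar is 235 mm*cos(a) ahead of (own -x) and 235 mm*sin(a) above the hinge axis. Balance point 0.96 (55 degrees, bar 192 mm above the hinge axis): let go below it falls shut, above it springs open to the stop. Force at the bar: 1.2 N closing when shut, 0 at balance, 0.7 N opening at 1.2.
- bath_right: Stainless bench-top cleaning bath, fixed to the bench, the right one as the robot sees it (negative y). Open-topped box 200 deep (x) by 220 wide (y) by 120 high; origin at the centre of its underside; its front (own -x) faces the robot, turned by up to 0.2 rad. An 8 mm thick sprung steel lid covers it, hinged along its rear top edge.
- right_hinge (a point): Middle of the hinge axis of the right bath's lid, on the bath: 97.5 mm behind the bath's centre (own +x) and 124 mm above the bench. Its axes are the bath's; the hinge axis is its y.
- grip_right (a point): Crossbar grip of the right lid: black round bar, 18 diameter by 44 long, along its own y (parallel to the hinge), on a 14 wide neck from the lid's front edge. Origin at its centre: 235 mm from the hinge axis; with the lid shut 124 mm above the bench and 40 mm in front of the bath. Pinched by its two flat ends from above, it can turn between the fingers as the lid swings. Lid and bar weigh 0.78 kg.
- lid_right (a joint): Angle of the right lid, rad: 0 shut (start), grows as the front rises, stop at 1.45. At angle a the bar is 235 mm*cos(a) ahead of (own -x) and 235 mm*sin(a) above the hinge axis. Balance point 0.96 (55 degrees, bar 192 mm above the hinge axis): let go below it falls shut, above it springs open to the stop. Force at the bar: 1.2 N closing when shut, 0 at balance, 0.7 N opening at 1.2.
- tray: Shallow open steel tray, 160 by 100 by 30 mm high, with two scissor-shaped instruments in it; origin at the centre of its underside. Stands on the outer side of one of the baths (y positive: by the left bath; y negative: by the right bath), which it marks as the bath to open.
- carton: Closed plain cardboard carton, 160 by 100 by 60 mm high, origin at the centre of its underside, on the outer side of the other bath. To be left alone.
- jar: Lidded jar, 60 mm diameter, 90 mm high, origin at the centre of its underside, behind the baths. To be left alone.
- screwdriver_grip (a point): Grip of a 170 mm screwdriver lying on the bench between the robot and the baths. To be left alone.
There are look-alikes about, which are no part of the job. Of the things that look like the tray, take the one that is farthest from the robot's base at the start.

How it is judged:
By the outcome, as a careful person would: the job done as asked, in the order asked, and still so for the second after the job is handed in, while the arm keeps its last pose, push and grip.
It also fails if it takes over 42 s, if anything falls off the work surface, if the arm or the gripper's body presses on something with over 40 N, if the wrist force passes 120 N, or if a joint passes its speed limit or range.

## Working session

There is one attempt and no reset: what is moved stays moved. The work goes in short steps, each a Python script; the robot and the scene stay as the last script left them, time stands still between calls to the robot, and variables do not carry over. Pictures are saved under pics/ and viewed, at most 10 in all, crops included, and the job is handed in when it is done.

```bash
mkdir -p pics
python3 - <<'E'
from bench import manip as m
import cv2,numpy as np
ims=[]
for c in("scene","top"):
    p,d=m.grab_frame(c); cv2.imwrite(f"pics/{c}1.png",p[:,:,::-1]); np.savez(f"{c}1.npz",p=p,d=d)
    print(c,m.get_calibration(c))
    for n in("tray","carton","grip_left","grip_right","bath_left","jar","screwdriver_grip"):
        print(n,[(np.round(r["at"],3).tolist(),round(r["confidence"],2)) for r in m.look_for(c,n)])
print(m.current_time())
E
```

```text
scene {'camera_matrix': array([[426.66261316,   0.        , 255.9963862 ],
       [  0.        , 426.66261316, 193.3285813 ],
       [  0.        ,   0.        ,   1.        ]]), 'R': array([[-0.71020986,  0.70377365, -0.01745273],
       [ 0.45320372,  0.43809653, -0.77632327],
       [-0.53870988, -0.55926209, -0.63009331]]), 't': array([ 0.35821576, -0.15504989,  1.83065166])}
tray [([0.332, 0.511, 0.011], 0.91), ([0.565, 0.442, 0.006], 0.89), ([0.266, 0.258, 0.006], 0.7), ([0.608, 0.248, 0.129], 0.35)]
carton [([0.473, -0.459, 0.064], 0.96), ([0.6, -0.191, 0.123], 0.51)]
grip_left [([0.57, 0.229, 0.126], 0.85)]
grip_right [([0.601, -0.189, 0.125], 0.63), ([0.56, 0.443, 0.006], 0.49)]
bath_left [([0.609, 0.253, 0.123], 0.86)]
jar [([0.799, 0.041, 0.062], 0.8)]
screwdriver_grip []
top {'camera_matrix': array([[406.26606794,   0.        , 248.9635927 ],
       [  0.        , 406.26606794, 188.8626637 ],
       [  0.        ,   0.        ,   1.        ]]), 'R': array([[-0.007944  , -0.99993254,  0.00847372],
       [-0.9917294 ,  0.00679271, -0.12816649],
       [ 0.12810028, -0.00942179, -0.99171647]]), 't': array([0.02591266, 0.54342058, 1.25766172])}
tray [([0.269, 0.258, 0.003], 0.95), ([0.563, 0.452, 0.004], 0.86), ([0.343, 0.517, 0.008], 0.75)]
carton [([0.449, -0.462, 0.054], 0.84)]
grip_left [([0.557, 0.222, 0.128], 0.85), ([0.593, -0.195, 0.129], 0.41)]
grip_right [([0.596, -0.198, 0.128], 0.8)]
bath_left [([0.554, 0.222, 0.129], 0.8), ([0.593, -0.198, 0.128], 0.46)]
jar [([0.782, 0.025, 0.091], 0.64)]
screwdriver_grip [([0.422, -0.015, 0.023], 0.84)]
0.8
```

View pics/scene1.png

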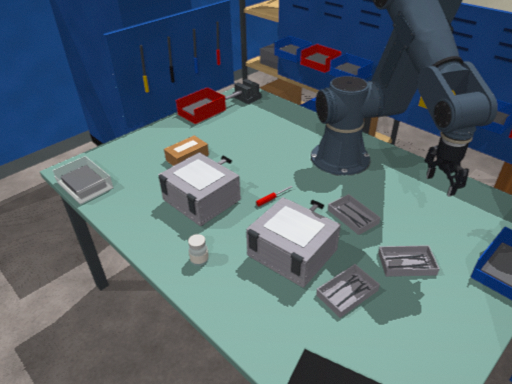

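View pics/top1.png

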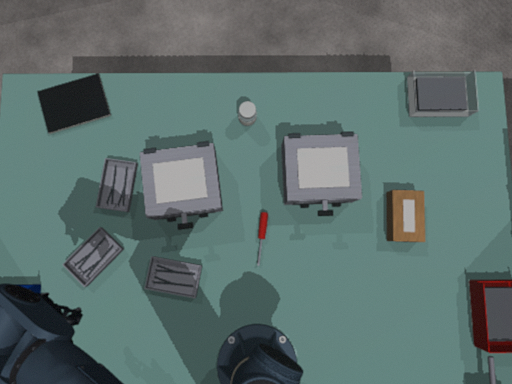

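The top view shows three scissor trays: (117,184) beside the left bath, (94,256) and (174,277) nearer the robot. The clear container at (440,95) has no instruments, and the carton at (407,216) is by the right bath. The tray at (117,184) is the farthest, at about (0.565, 0.447), so the left bath is the one to open. Its bar is at (186,226). I'll check that in a crop and measure the lid and bar.

```bash
cat > h.py <<'E'
import numpy as np,cv2
from bench import manip as m
def cloud(d,c):
    K,R,t=c["camera_matrix"],c["R"],c["t"]
    v,u=np.mgrid[:d.shape[0],:d.shape[1]]
    P=np.stack([(u-K[0,2])/K[0,0]*d,(v-K[1,2])/K[1,1]*d,d],-1)
    return (P-t)@R
E
python3 - <<'E'
from h import *
for c in("top","scene"):
    z=np.load(c+"1.npz");p,d=z["p"],z["d"];X=cloud(d,m.get_calibration(c))
    g=p.max(-1)
    ok=d>0
    lid=ok&(abs(X[...,2]-.128)<.006)&(abs(X[...,1]-.23)<.16)&(abs(X[...,0]-.66)<.17)&(g>90)
    n,lab,st,_=cv2.connectedComponentsWithStats(lid.astype(np.uint8)); k=1+st[1:,4].argmax()
    r=cv2.minAreaRect((X[lab==k][:,:2]*1000).astype(np.float32)); print(c,"lid",r,X[lab==k][:,2].mean())
    bar=ok&(g<60)&(X[...,2]>.112)&(X[...,2]<.142)&(abs(X[...,1]-.23)<.12)&(abs(X[...,0]-.54)<.05)
    n,lab,st,_=cv2.connectedComponentsWithStats(bar.astype(np.uint8))
    for k in range(1,n):
        if st[k,4]>8:
            B=X[lab==k]; print("bar",st[k],B.mean(0),B.max(0)[2],cv2.minAreaRect((B[:,:2]*1000).astype(np.float32)))
p=np.load("top1.npz")["p"];cv2.imwrite("pics/crop.png",cv2.resize(p[130:300,60:235,::-1],None,fx=3.5,fy=3.5,interpolation=2))
E
```

```text
top lid ((568.4303588867188, 229.46539306640625), (183.50033569335938, 222.37600708007812), 6.781445503234863) 0.12899133601966456
scene lid ((574.3758544921875, 227.20321655273438), (190.64620971679688, 226.10946655273438), 5.769464492797852) 0.12836351038740576
```

View pics/crop.png

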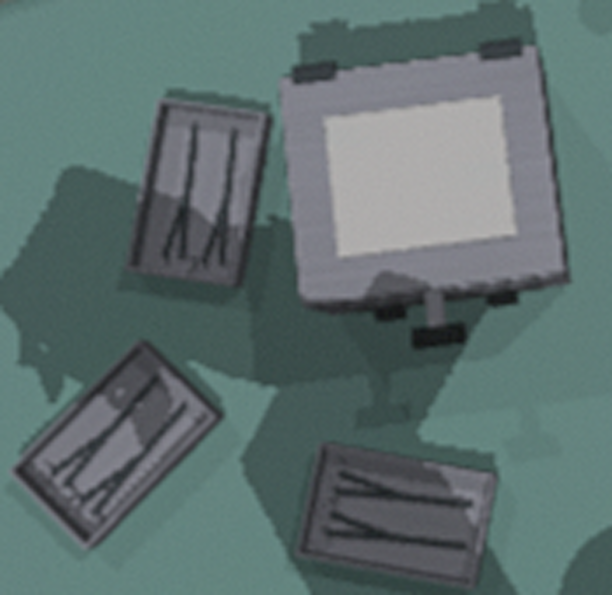

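The crop shows the chosen tray (top left, two scissors) right beside the left bath, with the bar at crop (438,335). The other two trays stand nearer the robot. Next I refine the bar and fit the bath.

Run:
```python
from h import *
for c in("top","scene"):
    z=np.load(c+"1.npz");p,d=z["p"],z["d"];X=cloud(d,m.get_calibration(c))
    bar=(d>0)&(p.max(-1)<75)&(X[...,2]>.105)&(X[...,2]<.145)&(abs(X[...,1]-.215)<.06)&(abs(X[...,0]-.435)<.03)
    B=X[bar]; print(c,len(B),B.mean(0),B.min(0),B.max(0),cv2.minAreaRect((B[:,:2]*1000).astype(np.float32)))
for y in (.105,.115):
    s=np.array([np.cos(y),np.sin(y)]); print(np.array([.572,.228])-.1375*s)
b=np.array([.4355,.213])
h=b+.235*s
Z=np.array([0,0,-1.])
yv=np.array([-s[1],s[0],0]);
for sg in(1,-1):
    Y=sg*yv; R=np.c_[np.cross(Y,Z),Y,Z]; 
    for a in(0,.5,.84,.96,1.1):
        q=h-.235*np.cos(a)*s; print(sg,a,m.inverse_kinematics([*q,.124+.235*np.sin(a)-.019],R))
```

```text
top 115 [0.43126152 0.21680435 0.12803761] [0.4154633  0.18918463 0.10616496] [0.46286356 0.27372381 0.13610594] ((441.66314697265625, 228.6883544921875), (85.87564849853516, 40.9884033203125), 45.66905975341797)
scene 52 [0.43185633 0.21408753 0.12936562] [0.42014419 0.1897447  0.12186419] [0.44013282 0.2325477  0.13487582] ((432.0442810058594, 212.1851348876953), (16.45302391052246, 42.478092193603516), 11.31692123413086)
[0.43525727 0.21358901]
[0.43540822 0.21222233]
1 0 [ 3.58820106e-01  4.16473857e-01  1.92592958e+00 -4.44089210e-16
  7.99189216e-01 -1.32697622e+00]
1 0.5 [ 3.45207768e-01  2.97450643e-01  1.76357756e+00 -4.44089210e-16
  1.08056446e+00 -1.34058856e+00]
1 0.84 [ 3.25000488e-01  3.22062162e-01  1.56799708e+00 -4.44089210e-16
  1.25153341e+00 -1.36079584e+00]
1 0.96 [ 3.17046143e-01  3.48982871e-01  1.48747610e+00 -4.44089210e-16
  1.30513368e+00 -1.36875018e+00]
1 1.1 [ 3.07710578e-01  3.90614733e-01  1.38754001e+00 -4.44089210e-16
  1.36343791e+00 -1.37808575e+00]
-1 0 [ 3.58820106e-01  4.16473857e-01  1.92592958e+00 -4.44089210e-16
  7.99189216e-01  1.81461643e+00]
-1 0.5 [ 3.45207768e-01  2.97450643e-01  1.76357756e+00 -4.44089210e-16
  1.08056446e+00  1.80100409e+00]
-1 0.84 [ 3.25000488e-01  3.22062162e-01  1.56799708e+00 -4.44089210e-16
  1.25153341e+00  1.78079681e+00]
-1 0.96 [ 3.17046143e-01  3.48982871e-01  1.48747610e+00 -4.44089210e-16
  1.30513368e+00  1.77284247e+00]
-1 1.1 [ 3.07710578e-01  3.90614733e-01  1.38754001e+00 -4.44089210e-16
  1.36343791e+00  1.76350691e+00]
```

```bash
cat >> h.py <<'E'
YAW=.112
s=np.array([np.cos(YAW),np.sin(YAW)])
Y=np.array([-s[1],s[0],0]);Z=np.array([0,0,-1.]);R0=np.c_[np.cross(Y,Z),Y,Z]
E
python3 - <<'E'
from h import *
m.move_ptp([.434,.213,.21],R0)
m.dwell(.3)
c=m.get_calibration("wrist"); p,d=m.grab_frame("wrist"); np.savez("w1.npz",p=p,d=d,**c)
print([(r["at"],r["confidence"]) for r in m.look_for("wrist","grip_left")])
K,Rc,t=c["camera_matrix"],c["R"],c["t"]
q=Rc@np.array([.434,.213,.124])+t; th=np.arctan2(np.hypot(*q[:2]),q[2]); print(K[:2,2]+K[0,0]*th*q[:2]/np.hypot(*q[:2]),q,K[0])
cv2.imwrite("pics/w1.png",p[:,:,::-1]); print(m.current_time(),m.current_ee_pos(),m.current_force())
E
```

```text
[([0.4961, 0.2183, 0.129], 0.72)]
[253.83479498 198.90530148] [-0.0013255   0.0031191   0.23870333] [297.31863964   0.         255.48566622]
2.5417 [0.43390527 0.21323868 0.21000222] [0.02681415 0.07265257 0.51402058]
```

View pics/w1.png

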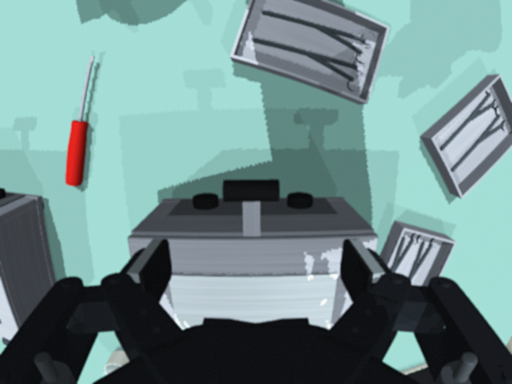

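The wrist view shows the bar at (251,190), parallel to the lid edge, with the fingers straddling it. I measure it by depth before descending.

Run:
```python
from h import *
w=np.load("w1.npz");p,d,K,Rc,t=w["p"],w["d"],w["camera_matrix"],w["R"],w["t"]
v,u=np.mgrid[:384,:512]; dx=(u-K[0,2])/K[0,0];dy=(v-K[1,2])/K[1,1]; th=np.hypot(dx,dy)+1e-9
ray=np.stack([dx/th*np.tan(th),dy/th*np.tan(th),np.ones_like(th)],-1)
X=(ray*d[...,None]-t)@Rc
def show(n,k):
    B=X[k]; print(n,k.sum(),B.mean(0),B.min(0),B.max(0)); return B
win=np.zeros(d.shape,bool);win[170:212,212:288]=1
k=win&(p.max(-1)<60)&(d>0)&(X[...,2]>.11)&(d<.4)
n,lab,st,_=cv2.connectedComponentsWithStats(k.astype(np.uint8)); B=show("bar",lab==1+st[1:,4].argmax())
print(cv2.minAreaRect((B[:,:2]*1000).astype(np.float32)))
T=B[B[:,2]>np.percentile(B[:,2],90)];print("crest",T.mean(0))
print("cam",-Rc.T@t)
k=(abs(X[...,2]-.128)<.006)&(p.max(-1)>70)&(d>0);k[:, :120]=0;k[:,385:]=0;k[:215]=0
# lid front edge line
e=[X[np.where(k[:,c])[0].min(),c] for c in range(160,350,5) if k[:,c].any()]
e=np.array(e);print("edge",e[::6].round(4)); f=np.polyfit(e[:,1],e[:,0],1);print("yaw",-np.arctan(f[0]),np.polyval(f,.213))
```

```text
bar 1206 [0.42528444 0.2095864  0.1316512 ] [0.41572574 0.1873847  0.12395488] [0.43634567 0.2320967  0.13565816]
((426.2716369628906, 209.83108520507812), (16.71425437927246, 43.70808792114258), 6.323721408843994)
crest [0.42690384 0.20949793 0.13424827]
cam [0.36834909 0.20681141 0.35343937]
edge [[0.4765 0.1358 0.1242]
 [0.4733 0.1625 0.1231]
 [0.4699 0.1883 0.123 ]
 [0.4465 0.2113 0.1281]
 [0.4636 0.2384 0.1244]
 [0.461  0.2642 0.1222]
 [0.4575 0.2905 0.1227]]
yaw 0.1195417372359129 0.46506597894563834
```

```bash
sed -i 's/^YAW=.*/YAW=.117/' h.py
cat >> h.py <<'E'
B0=np.array([.4275,.2100])
def st(): print(round(m.current_time(),2),m.current_ee_pos().round(4) if hasattr(m.current_ee_pos(),'round') else m.current_ee_pos(),np.round(m.current_force(),1),round(m.current_grip_width(),3),np.round(m.current_grip_force(),1),flush=True)
E
python3 - <<'E'
from h import *
m.move_l([*B0,.16],R0,.15)
m.move_l([*B0,.103],max_speed=.08); st()
m.set_gripper(.3,40); m.dwell(.2); st()
p,d=m.grab_frame("wrist"); cv2.imwrite("pics/w2.png",p[:,:,::-1])
E
```

```text
3.88 [0.4278 0.2101 0.1034] [ 0.2 -0.5  0.3] 1.0 0.0
4.54 [0.4277 0.2091 0.1033] [  1.1 -11.3   4.8] 0.507 45.3
```

View pics/w2.png

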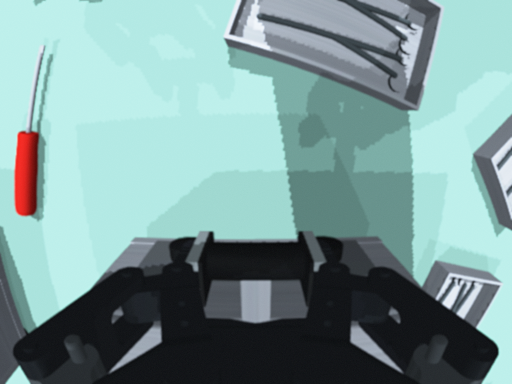

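The bar is held by its two ends between the pads at (205–310, 260), with the opening at 43 mm as expected. I raise it in arc steps with force watching.

```bash
cat >> h.py <<'E'
OFF=-.001*Y[:2]
def tgt(a,db=(0,0)): 
    return [*(B0+OFF+s*(.235*(1-np.cos(a)))+s*db[0]), .103+.235*np.sin(a)+db[1]]
E
python3 - <<'E'
from h import *
for a in(.08,.16,.24,.32):
    m.move_l(tgt(a),max_speed=.06); st()
E
```

```text
5.06 [0.4285 0.2091 0.1219] [ 1.6 -2.1 -2.9] 0.508 44.7
5.53 [0.4307 0.2094 0.1406] [ 3.3 -1.1 -3.2] 0.51 44.6
5.99 [0.4343 0.2098 0.1589] [ 2.7 -1.1 -3.2] 0.507 44.5
6.46 [0.4395 0.2104 0.1771] [ 1.9 -1.6 -5. ] 0.506 44.4
```

Run:
```python
from h import *
for a in np.arange(.4,.97,.08):
    m.move_l(tgt(a),max_speed=.06); st()
m.dwell(.3)
for c in("scene","top"):
    p,d=m.grab_frame(c); np.savez(c+"2.npz",p=p,d=d)
    if c=="scene": cv2.imwrite("pics/s2.png",cv2.resize(p[130:330,180:440,::-1],None,fx=3,fy=3))
    X=cloud(d,m.get_calibration(c))
    h=np.array([*(B0+s*.235),.124]); L=(X-h); U=L[...,:2]@s; V=L[...,:2]@Y[:2]
    k=(d>0)&(abs(V)<.1)&(U<-.01)&(U>-.2)&(L[...,2]>.04)&(L[...,2]<.25)&(p.min(-1)>100)
    print(c,k.sum(),np.arctan2(np.median(L[...,2][k]),-np.median(U[k])), np.polyfit(-U[k],L[...,2][k],1) if k.sum()>20 else 0)
```

```text
6.92 [0.4461 0.2112 0.1947] [ 1.   0.1 -3.1] 0.503 44.4
7.39 [0.4541 0.2122 0.2117] [ 1.4  2.1 -2.4] 0.508 44.3
7.86 [0.4634 0.2133 0.228 ] [ 1.4  3.1 -3.3] 0.505 44.2
8.32 [0.474  0.2146 0.2435] [ 0.8  4.5 -3.2] 0.505 44.2
8.79 [0.4854 0.216  0.2578] [ 0.5  4.8 -2.5] 0.508 44.1
9.26 [0.4982 0.2176 0.2714] [ 0.3  5.6 -3.3] 0.504 44.0
9.72 [0.512  0.2193 0.2839] [-0.5  6.2 -2.4] 0.509 43.9
10.19 [0.5268 0.221  0.2953] [-0.7  5.9 -2.4] 0.507 43.9
scene 3264 0.9988847456046946 [1.3497764 0.0128072]
top 319 1.006601834482732 [1.32565834 0.01343483]
```

View pics/s2.png

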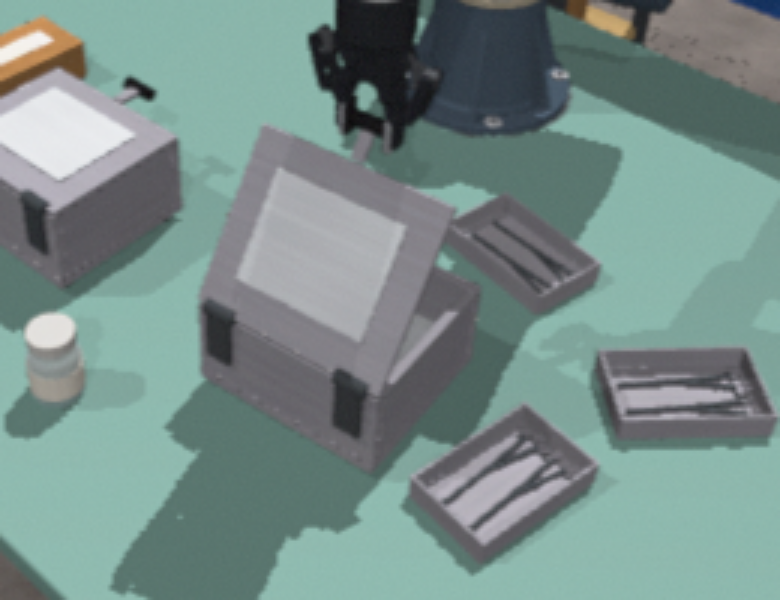

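The lid is up near balance at about 0.95 rad by both the image and the bar height, and everything else is undisturbed. I go past to about 1.17, return to 0.838, and check the angle at each.

```bash
cat >> h.py <<'E'
def ang(c,p,d):
    X=cloud(d,m.get_calibration(c)); h=np.array([*(B0+s*.235),.124]); L=X-h; U=L[...,:2]@s; V=L[...,:2]@Y[:2]
    k=(d>0)&(abs(V)<.1)&(U<-.01)&(U>-.17)&(L[...,2]>.04)&(L[...,2]<.2)&(p.min(-1)>90)&(L[...,2]>-U*.6)
    P=L[k]
    for _ in range(4):
        C=np.median(P,0); n=np.linalg.svd(P-P.mean(0),full_matrices=False)[2][2]; r=(P-P.mean(0))@n; P=P[abs(r)<.008]
    n*=np.sign(n[2]); return len(P),np.arctan2(n[:2]@s,n[2]),"off",P.mean(0)@n,np.arctan2(n[:2]@Y[:2],n[2])
E
python3 - <<'E'
from h import *
for c in("scene","top"): z=np.load(c+"2.npz"); print(c,.96,ang(c,z["p"],z["d"]))
for a in(1.03,1.1,1.17): m.move_l(tgt(a),max_speed=.05); st()
m.dwell(.4); print(ang("scene",*m.grab_frame("scene")),ang("top",*m.grab_frame("top")))
for a in(1.1,1.03,.96,.9,.838): m.move_l(tgt(a),max_speed=.05); st()
m.dwell(.4); print(ang("scene",*m.grab_frame("scene")),ang("top",*m.grab_frame("top"))); st()
E
```

```text
scene 0.96 (3256, np.float64(0.9319487918229913), 'off', np.float64(0.007681188076877523), np.float64(0.00957084909289367))
top 0.96 (354, np.float64(0.9318323595087717), 'off', np.float64(0.008954087524330691), np.float64(-0.05802058074799307))
11.07 [0.5405 0.2227 0.3042] [-0.9  4.9 -2. ] 0.509 43.8
11.54 [0.5548 0.2245 0.3122] [-0.7  6.8 -2. ] 0.508 43.8
12.02 [0.5696 0.2263 0.3191] [-0.7  6.6 -0.9] 0.507 43.7
(3210, np.float64(1.139005460726049), 'off', np.float64(0.007786562581513736), np.float64(0.012907726451804161)) (131, np.float64(1.104823610262228), 'off', np.float64(0.009627135918153557), np.float64(0.03871024425039183))
12.99 [0.5555 0.2246 0.3124] [ 2.3  7.8 -3.3] 0.506 43.5
13.47 [0.5412 0.2228 0.3047] [ 2.6  6.1 -1.7] 0.505 43.7
13.94 [0.5275 0.2211 0.296 ] [ 0.7  6.  -0.2] 0.508 44.0
14.38 [0.5162 0.2197 0.2876] [1.3 5.9 0.8] 0.507 44.1
14.82 [0.5044 0.2183 0.2777] [-1.2  5.4  2.4] 0.504 44.3
(3148, np.float64(0.8107986741964315), 'off', np.float64(0.007764660603790084), np.float64(0.006744182147345303)) (682, np.float64(0.8182372290363329), 'off', np.float64(0.008536345374820155), np.float64(-0.05756796764900416))
15.32 [0.5045 0.2183 0.2778] [-2.3  5.1  2.8] 0.503 44.3
```

Run:
```python
from h import *
for c in("scene","top"):
    z=np.load(c+"1.npz");p,d=z["p"],z["d"];X=cloud(d,m.get_calibration(c)); h=np.array([*(B0+s*.235),.124]); L=X-h;U=L[...,:2]@s;V=L[...,:2]@Y[:2]
    k=(d>0)&(abs(V)<.09)&(U<-.02)&(U>-.17)&(abs(L[...,2])<.02)
    P=L[k]; n=np.linalg.svd(P-P.mean(0),full_matrices=False)[2][2]; n*=np.sign(n[2]); print(c,len(P),np.arctan2(n[:2]@s,n[2]),P.mean(0)@n)
m.dwell(.3); st(); print(m.current_joint_vel())
```

```text
scene 1951 0.0038826929715432804 0.004601263752712454
top 3036 0.0036134521550205394 0.0052407377002602435
15.62 [0.5045 0.2183 0.2777] [-1.6  5.2  3.2] 0.504 44.3
[ 0.0020679   0.00078749 -0.00053809  0.00082742 -0.00039784 -0.00132508]
```

The image-based angle is consistently about 0.02 lower than commanded, because the pinch point is a few mm ahead of the bar's axis. The peak was about 1.14, which is within the band. I trim up by 0.02 and verify.

Run:
```python
from h import *
m.move_l(tgt(.859),max_speed=.02); m.dwell(.6)
f=m.grab_frame("scene"); print(ang("scene",*f),ang("top",*m.grab_frame("top"))); st(); print(np.abs(m.current_joint_vel()).max())
cv2.imwrite("pics/s3.png",f[0][:,:,::-1])
```

```text
(3164, np.float64(0.8307255768708527), 'off', np.float64(0.0076767646826276376), np.float64(0.006975305132609049)) (655, np.float64(0.8405632936379812), 'off', np.float64(0.008249686459743442), np.float64(-0.060957869851154305))
16.72 [0.5078 0.2188 0.2808] [-2.6  4.5  2.7] 0.504 44.3
0.0019447158393968301
```

View pics/s3.png

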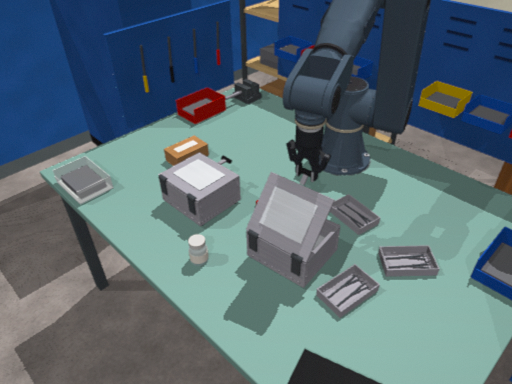

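The left lid is held at about 0.835 rad with the fingers on the bar at (308,170). The right lid is shut at (200,180), and the trays, carton and jar have not moved.

```bash
python3 -c "
from bench import manip as m
print(m.sign_off())"
```

```text
the job is handed in; nothing more can be done
None
```

Handed in: the left bath's lid was raised to about 1.14 rad (about 10° past balance, about 18° short of the stop), then brought back and held still at about 0.835 rad (about 7° below balance) with the grip still pinched. Angles are from the camera images.

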